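# Lock the head of a meat grinder with its winged screw

## Robot

A 7-joint arm with a two-finger parallel gripper is mounted at the origin on the work surface. World frame = base frame: x ahead of the robot, y to its left, z up, the work surface at z = 0. Lengths are in mm, angles in rad, forces in N, time in s.
With the tool pointing down it reaches from about 400 to 875 mm from the base axis. Payload 4.4 kg.
Tool frame: the origin (TCP) lies midway between the tips of the shut fingers; the grasp point (between the pads) lies 19 mm behind it; z points along the fingers, y is the line along which they close (so a half turn about z gives the same grasp; the last joint's range is limited). The gripper opens to 85 mm and grips with 20 to 120 N. Pads are 22 mm wide; open, the fingers measure 114 mm over their backs; the gripper's body (76 mm by 85 mm) begins 54 mm behind the grasp point. The pads swing forward as they close: fully open they stand 13 mm farther back than shut.
Start: joints at [1.234, 0.628, 0.038, 1.517, -0.027, 0.996, -0.02], TCP at [173.904, -626.319, 231.313] pointing down, gripper open.
Joint ranges: [-3.06, 3.06], [-0.37, 2.12], [-1.25, 1.32], [0.18, 2.47], [-1.1, 4.24], [0.23, 1.98], [-2.94, 2.94]. Speed limits (rad/s): [2.57, 2.57, 3.14, 3.14, 3.14, 3.14, 3.14].

## Interface

Orientations are given as [roll, pitch, yaw] about the fixed x, y, z axes, in that order (R = Rz(yaw) Ry(pitch) Rx(roll)).
In Python, from cell import ctrl gives the robot as it stands. The module is installed in compiled form; this text tells all that it offers.
- The arm moves only by the tool step_arm, never from a script. Its argument "commands" is one flat list of numbers, 7 for each row, row after row: the shift along the tool's x, y, z in cm, then the turn, a rotation vector about the tool's x, y, z in rad, then the opening, from 0 (shut) to 1 (fully open). A call has 1 to 10 rows; each row is the pose to reach, as a shift and turn from the pose commanded when the call began, along the tool's axes at that moment; what a row does not reach only later rows make up. A row lasts 1/10 s, in which the tool goes at most 50 mm and 8.59 degrees, less where a joint would pass 70% of its speed; a pose out of reach is approached as far as the arm can. A call with a gripper value outside its range is refused whole. The fingers move at their own pace and stop on an object; the grip force is fixed at half the most. Time passes only in rows, so rows that repeat a pose let the fingers close. It gives the time, the measured TCP pose, the force, the opening and the grip force at its end, in the units of the state.
- ctrl.read_state(): the state, without advancing time (a new reading comes with each control period).
- ctrl.get_image(name): name is "scene" or "top" or "wrist"; returns a dict with "image" (480x640x3 uint8, red, green, blue), "range_z" (480x640 float32, mm along the optical axis (not along the pixel's ray), 0 where there is no reading), "vfov" (degrees; the focal length in pixels is half the picture's height over the tangent of half this angle, whatever the lens; pixels are square), "cx", "cy" (the principal point, pixels), "world_to_cam" (4x4, takes a point from world to camera coordinates). Camera axes: x right, y down, z forward; pixel columns grow to the right and rows downward; lengths in mm; the calibration is good to about 2 mm. A picture is of the moment at which its call begins.
- ctrl.finish_job(): hands the job in; it is judged then, once.
The state is a dict: "clock": time; "qpos": joint angles; "qd": joint speeds; "tau": joint torques, N m; "eef_pos": TCP position; "tool_rot": TCP orientation; "force": force on the tool from outside, world axes, zero at the start; "torque": the same for the moment, N m; "width": finger opening in mm; "gripper_force": force on a finger pad.
Only numpy, scipy, OpenCV 4.12 (cv2) and the standard library are available. Lean on these libraries where they do the work, as an engineer would, in place of code of your own. Each camera call takes 0.05 s, during which the arm holds its last target. There are 200 camera calls.

## Task

The mincing head of the meat grinder is not quite home in its hub and the winged locking screw on top of the hub is backed off. Push the head straight in by its front ring until it is fully home, then spin the loose screw clockwise with repeated fingertip strokes against its wings until it is run all the way down, and come clear. Only push with the fingertips: do not pinch or straddle the wings, do not push or grip the head by its feed throat, and do not disturb the other things on the counter.

Things in the scene. Friction and masses are not known exactly. Their poses are not given: they have to be found in the camera images.
- grinder: Bench meat grinder, aluminium, fixed. Origin on the counter right below the screw's vertical axis; x points from the screw to the motor housing (the head points along -x), z up. Housing: 200 mm wide, front face at x = +44 mm (bolted flange round the hub to +40), 241 mm high. Hub: collar 72 mm in diameter, axis 150 mm above the counter, from the housing to x = -22 mm. The head follows.
- boss (a point): Centre of the top of the boss on the hub in which the winged screw stands (26 mm in diameter, 191 mm above the counter, on the screw's axis). Axes as the grinder's. Round the screw there is room for a fingertip: 40 mm from the axis to the housing's flange, 47 mm to the throat's rim with the head home, and open on both sides (y).
- head (a joint): How far the head has been pushed into the hub, m: 0 is 16 mm short of home, 0.016 is fully home against the shoulder. It slides only along the grinder's x axis (grows as the head moves towards the housing), against about 5 N of friction, and stays where it is left.
- front_ring: Ring nut at the outer end of the head, aluminium, 100 mm in diameter (110 over its lugs), 14 mm wide radially; a perforated plate fills it 4 mm behind the face. Origin: centre of the front face, 150 mm above the counter; axes as the grinder's, so it is pushed towards its +x. Fully home the origin is at x = -164 mm in the grinder's frame.
- throat: Feed throat standing up from the head: a tube 58 mm in diameter, rim 66 mm in diameter and 248 mm above the counter. Origin on the tube's axis, 176 mm above the counter. With the head home its axis is at x = -80 mm in the grinder's frame.
- thumbscrew (a joint): Turn of the winged screw, rad: grows as it turns clockwise seen from above; 9.0 is run all the way down (a dead stop). It is loose (about 0.03 N m of friction, 1.5 N at a wing) but stays where it is left. Right-hand thread: it sinks 2 mm a turn.
- wing_1: One wing of the dark steel screw: two equal flat upright ears opposite one another, 57 mm tip to tip, each 19 mm in diameter and 5.5 mm thick, on a stem 18 mm in diameter. Origin: centre of the ear, 19 mm from the screw's axis, 208 to 210 mm above the counter (ear from 199 to 219 mm). x points radially outwards, z up; its +y face is the one to push (towards -y) for a clockwise turn.
- wing_2: The other wing, the same shape, opposite wing_1 and turning with it; origin and axes alike.
- wing_backs: The rear skin of both wings (the faces that are not pushed on for a clockwise turn); the origin is on the screw's axis 13 mm below the centres of the ears, x along wing_1. Touching it hard together with a wing's front counts as pinching.
- bowl: Loose steel bowl, 156 mm in diameter, 55 mm high, standing under the front ring; origin at the centre of its underside. Leave alone.
- pusher: Loose white plastic food pusher, standing, 62 mm in diameter and 173 mm high; origin at the centre of its underside. Leave alone.
- funnel: Loose white plastic sausage funnel standing on its flange, 62 mm in diameter, 125 mm high; origin at the centre of its underside. Leave alone.
- spare_plate: Loose spare mincing plate lying flat, 66 mm in diameter, 8 mm thick; origin at the centre of its underside. Leave alone.
- spanner: Loose steel spanner lying on the counter, 190 mm long along its x; origin at its middle. Leave alone.
- pan: Loose steel hopper pan lying on the counter, 190 x 270 x 35 mm; origin at the centre of its underside. Leave alone.
- carton: Loose cardboard carton standing, 100 x 80 x 150 mm; origin at the centre of its underside. Leave alone.

How it is judged:
By the outcome, as a careful person would: the job done as asked, in the order asked, and still so for the second after the job is handed in, with the robot touching nothing.
It also fails if it takes over 61 s, if anything falls off the work surface, if the arm or the gripper's body presses on something with over 40 N, if the wrist force passes 120 N, or if a joint passes its speed limit or range.

## Working session

There is one attempt and no reset: what is moved stays moved. The work goes in short steps, Python scripts to look and compute and a tool call to move; the robot and the scene stay as the last step left them, time stands still between calls to the robot, and variables do not carry over. Pictures are saved under pics/ and viewed, at most 10 in all, crops included, and the job is handed in when it is done.

Besides the shell and the picture viewer there is one more tool, called after "Request:" as a command line: name --argument value ..., lists and objects as JSON in quotes. step_arm: Moves the arm, as the interface text tells. Its arguments: {"type":"object","properties":{"commands":{"type":"array"}},"required":["commands"]}

```bash
mkdir -p pics; cat > h.py <<'E'
import numpy as np, cv2
from cell import ctrl
def cam(n):
    d=ctrl.get_image(n); d['f']=240/np.tan(np.radians(d['vfov'])/2); d['T']=np.array(d['world_to_cam']); return d
def save(d,n): cv2.imwrite('pics/'+n,cv2.cvtColor(d['image'],cv2.COLOR_RGB2BGR))
def cloud(d):
    v,u=np.mgrid[:480,:640]; z=d['range_z']
    p=np.stack([(u-d['cx'])/d['f']*z,(v-d['cy'])/d['f']*z,z],-1)
    R,t=d['T'][:3,:3],d['T'][:3,3]
    P=(p-t)@R; P[z<=0]=np.nan; return P
E
python3 - <<'E'
from h import *
s=ctrl.read_state(); print(s)
for n in('scene','top'):
    d=cam(n); save(d,n+'0.png'); np.savez('/tmp/'+n,P=cloud(d),im=d['image']); print(n,d['vfov'],d['T'].round(2).tolist(), (d['range_z']>0).mean())
E
```

```text
{'clock': 0.0, 'qpos': array([ 1.23417002,  0.62934965,  0.03843948,  1.51834933, -0.02698715,
        0.99632536, -0.02000931]), 'qd': array([ 0.00043439,  0.00090398, -0.00133471, -0.00152549, -0.00132818,
       -0.00081639, -0.00112251]), 'tau': array([-4.29026049e-04, -5.63392067e+01,  1.22561730e+00, -1.93446529e+01,
        1.08120090e-02,  1.04862874e-02,  2.48188917e-05]), 'eef_pos': array([ 173.75176986, -625.69843832,  230.39274989]), 'tool_rot': array([-3.13967925e+00,  3.46122820e-05,  2.70826444e-01]), 'force': array([ 0.54262612, -0.51888319, -0.48863316]), 'torque': array([-0.02549958, -0.04025106,  0.01746671]), 'gripper_force': 0.0, 'width': 85.46738028581302}
scene 48.731316081579685 [[0.68, 0.73, -0.0, -320.42], [0.6, -0.56, -0.57, -365.19], [-0.42, 0.38, -0.82, 1571.83], [0.0, 0.0, 0.0, 1.0]] 0.9959635416666667
top 51.650517954276964 [[0.0, -1.0, 0.0, -126.19], [-0.98, -0.0, -0.21, 631.86], [0.21, -0.0, -0.98, 1192.21], [0.0, 0.0, 0.0, 1.0]] 0.996005859375
```

View pics/scene0.png

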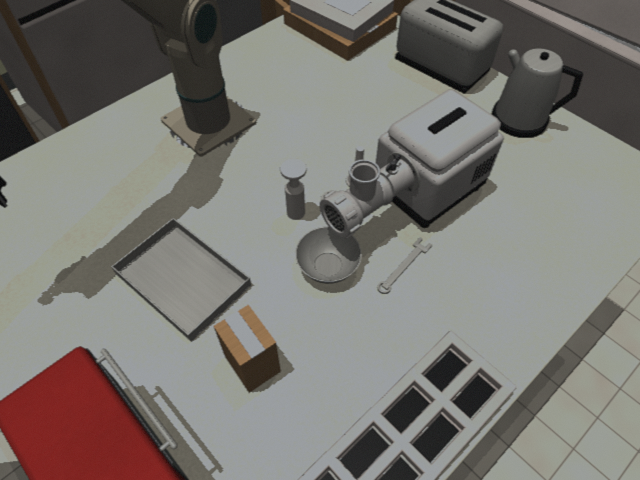

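View pics/top0.png

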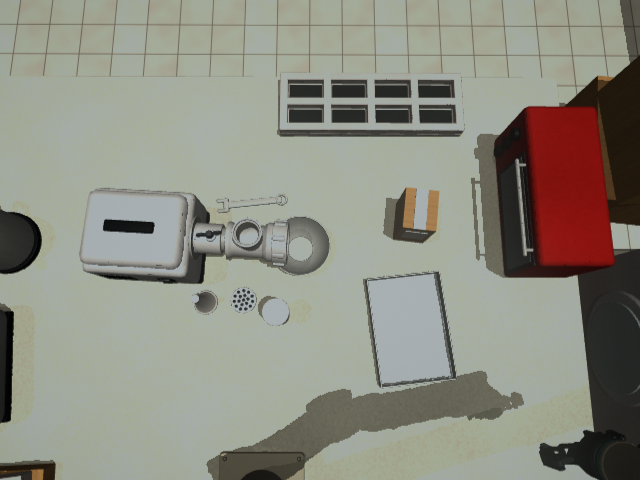

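The top view shows the screw at about (207,235), the throat at (246,235), the ring at (278,243), the bowl at (302,246), and the funnel, plate and pusher at (205,300), (243,299) and (274,311). The head points along roughly world -y.

```bash
python3 - <<'E'
from h import *
Z=np.load('/tmp/top.npz');P=Z['P'];im=Z['im']
for u,v in[(207,235),(196,236),(246,235),(278,243),(303,246),(205,300),(243,299),(274,311),(150,215),(100,400)]: print((u,v),P[v,u].round(1))
# throat rim: points z 240-256
sub=np.zeros(P.shape[:2],bool); sub[205:270,222:275]=1
m=sub&(abs(P[...,2]-247)<6); q=P[m][:,:2].astype(np.float32); print(len(q),cv2.minEnclosingCircle(q),q.min(0),q.max(0))
# housing top
sub[:]=0; sub[170:300,60:222]=1
m=sub&(abs(P[...,2]-240)<6); q=P[m][:,:2].astype(np.float32); print('house',len(q),cv2.minAreaRect(q))
# hub dark wing
sub[:]=0; sub[215:255,192:225]=1
m=sub&(P[...,2]>196)&(P[...,2]<226)&(im.max(-1)<90); q=P[m].astype(np.float32); print('wing',len(q),q.mean(0),cv2.minAreaRect(q[:,:2]),q[:,2].max())
# ridge of head/hub: top points
for c in range(192,300,4):
    col=P[200:275,c]; i=np.nanargmax(col[:,2]); print(c,col[i].round(0),end=' ')
b=im[205:270,185:310]; cv2.imwrite('pics/c.png',cv2.resize(b[...,::-1],None,fx=6,fy=6,interpolation=cv2.INTER_CUBIC))
E
```

```text
(207, 235) [601.4 113.4 212.5]
(196, 236) [600.2 139.3 206.6]
(246, 235) [606.7  29.7 188.3]
(278, 243) [586.3 -44.4 198.5]
(303, 246) [615.4 -97.1   7.3]
(205, 300) [468.4 143.2  63.5]
(243, 299) [475.2  56.6  11. ]
(274, 311) [435.7 -36.4 175. ]
(150, 215) [640.9 235.6 236.9]
(100, 400) [224.3 407.5  -1.1]
250 ((600.1686401367188, 20.62519073486328), 33.17905044555664) [567.18787  -10.902903] [632.51105  52.61563]
house 3098 ((612.489501953125, 276.56170654296875), (205.7301788330078, 150.30068969726562), 87.24366760253906)Traceback (most recent call last):
  File "<stdin>", line 12, in <module>
cv2.error: OpenCV(4.12.0) /io/opencv/modules/imgproc/src/convhull.cpp:143: error: (-215:Assertion failed) total >= 0 && (depth == CV_32F || depth == CV_32S) in function 'convexHull'
```

```bash
python3 - <<'E'
from h import *
Z=np.load('/tmp/top.npz');P=Z['P'];im=Z['im']
for c in range(190,300,3):
    col=P[205:272,c]; i=np.nanargmax(col[:,2]); print(c,i+205,col[i].round(0).tolist(),end=' ')
b=im[205:270,185:310]; cv2.imwrite('pics/c.png',cv2.resize(b[...,::-1],None,fx=6,fy=6,interpolation=cv2.INTER_CUBIC))
S=np.load('/tmp/scene.npz')['P']; print()
for v in range(196,224,4): print([S[v,u].round(0).tolist() for u in (328,336,344)])
s=ctrl.read_state(); from scipy.spatial.transform import Rotation as R
print(R.from_euler('xyz',s['tool_rot']).as_matrix().round(3))
E
```

```text
190 233 [607.0, 153.0, 206.0] 193 223 [632.0, 150.0, 197.0] 196 234 [602.0, 136.0, 220.0] 199 234 [602.0, 130.0, 220.0] 202 233 [605.0, 124.0, 215.0] 205 233 [606.0, 118.0, 211.0] 208 233 [605.0, 111.0, 216.0] 211 232 [608.0, 105.0, 214.0] 214 232 [606.0, 96.0, 222.0] 217 231 [609.0, 90.0, 219.0] 220 232 [608.0, 84.0, 214.0] 223 235 [608.0, 83.0, 181.0] 226 240 [593.0, 74.0, 195.0] 229 232 [612.0, 67.0, 196.0] 232 232 [600.0, 51.0, 252.0] 235 241 [580.0, 44.0, 252.0] 238 222 [623.0, 40.0, 249.0] 241 246 [570.0, 31.0, 249.0] 244 219 [629.0, 26.0, 251.0] 247 246 [569.0, 18.0, 254.0] 250 245 [572.0, 12.0, 251.0] 253 220 [627.0, 7.0, 250.0] 256 221 [625.0, 0.0, 250.0] 259 225 [616.0, -6.0, 252.0] 262 236 [602.0, -8.0, 202.0] 265 244 [584.0, -15.0, 197.0] 268 239 [595.0, -22.0, 200.0] 271 246 [579.0, -29.0, 199.0] 274 238 [596.0, -36.0, 208.0] 277 237 [597.0, -43.0, 212.0] 280 239 [593.0, -50.0, 210.0] 283 240 [591.0, -56.0, 208.0] 286 240 [593.0, -63.0, 202.0] 289 226 [641.0, -66.0, 133.0] 292 217 [682.0, -69.0, 58.0] 295 217 [682.0, -77.0, 58.0] 298 216 [684.0, -85.0, 58.0] 
[[566.0, -51.0, 193.0], [579.0, -40.0, 195.0], [599.0, -36.0, 209.0]]
[[578.0, -62.0, 198.0], [593.0, -54.0, 205.0], [602.0, -38.0, 200.0]]
[[578.0, -62.0, 185.0], [600.0, -60.0, 203.0], [610.0, -45.0, 199.0]]
[[573.0, -57.0, 163.0], [605.0, -64.0, 197.0], [618.0, -54.0, 201.0]]
[[574.0, -58.0, 150.0], [600.0, -59.0, 175.0], [621.0, -56.0, 191.0]]
[[576.0, -59.0, 138.0], [604.0, -62.0, 166.0], [627.0, -62.0, 188.0]]
[[575.0, -58.0, 121.0], [601.0, -59.0, 148.0], [631.0, -65.0, 181.0]]
[[ 0.964  0.268 -0.   ]
 [ 0.268 -0.964  0.002]
 [-0.    -0.002 -1.   ]]
```

View pics/c.png

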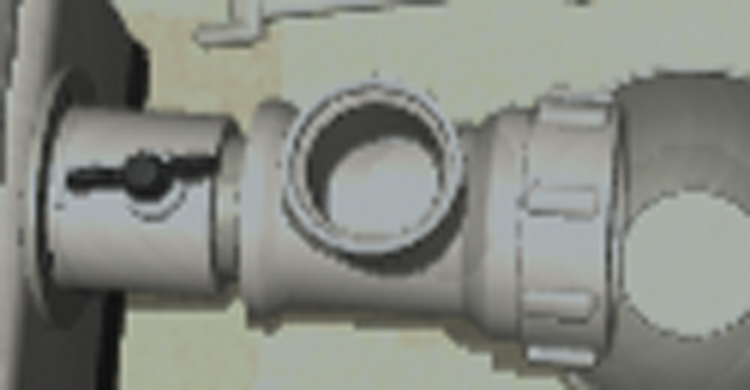

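Request:
step_arm --commands '[5,-3.6,-2,0,0,-0.12,0,10,-7.2,-3,0,0,-0.24,0,14,-10,-3,0,0,-0.36,0,18,-13,-3,0,0,-0.48,0,22,-16,-3,0,0,-0.6,0,26,-18.8,-3,0,0,-0.72,0,30,-21.6,-3,0,0,-0.84,0,34,-24.4,-3,0,0,-0.96,0,37,-26.6,-3,0,0,-1.06,0,39,-28,-3,0,0,-1.15,0]'

```text
clock: 1.1
eef_pos: [476.8, -248.3, 261.3]
tool_rot: [3.141, -0.002, 1.429]
force: [0.7, -0.5, -0.3]
width: -0.3
gripper_force: 0.0
```

```bash
cat >> h.py <<'E'
from scipy.spatial.transform import Rotation as Rt
EX=np.array([.048,.9988,0]);EY=np.array([-.9988,.048,0]);EZ=np.array([0,0,1.])
def st():
    s=ctrl.read_state(); R=Rt.from_euler('xyz',s['tool_rot']).as_matrix()
    print('t',s['clock'].__round__(2),'pos',s['eef_pos'].round(1),'rot',s['tool_rot'].round(3),'F',s['force'].round(1),'w',round(s['width'],1),'q',s['qpos'].round(2)); return s,R
def rel(target,yaw):
    s,R=st(); print('shift cm',(R.T@(np.array(target)-s['eef_pos'])/10).round(2),'turn z',round(-(yaw-s['tool_rot'][2]),3))
E
python3 -c "
from h import *
rel([594,-105,260],1.522)"
```

```text
t 1.1 pos [ 476.8 -248.3  261.3] rot [ 3.141e+00 -2.000e-03  1.429e+00] F [ 0.7 -0.5 -0.3] w -0.3 q [ 0.65  0.45 -0.32  1.79  0.17  0.93  0.12]
shift cm [15.85  9.57  0.16] turn z -0.093
```

Request:
step_arm --commands '[4,2.4,0,0,0,-0.05,0,8,4.8,0,0,0,-0.09,0,12,7.2,0.1,0,0,-0.09,0,15,9,0.1,0,0,-0.09,0,15.8,9.6,0.1,0,0,-0.09,0,15.8,9.6,0.1,0,0,-0.09,0]'

```text
clock: 1.7
eef_pos: [593.9, -108.5, 259.8]
tool_rot: [-3.141, -0.001, 1.514]
force: [-0.6, -0.5, 0.3]
width: 0.0
gripper_force: 0.0
```

```bash
python3 - <<'E'
from h import *
rel([594,-90,180],1.522)
d=cam('wrist'); save(d,'w1.png'); P=cloud(d); np.savez('/tmp/w',P=P,im=d['image'])
c=np.linalg.inv(d['T'])[:3]; print(c.round(2))
E
```

```text
t 1.7 pos [ 593.9 -108.5  259.8] rot [-3.141e+00 -1.000e-03  1.514e+00] F [-0.6 -0.5  0.3] w 0.0 q [ 0.35  0.55 -0.35  1.61  0.21  1.02 -0.11]
shift cm [ 1.84 -0.09  7.98] turn z -0.008
[[ 1.0000e+00 -5.0000e-02 -2.0000e-02  5.9752e+02]
 [-6.0000e-02 -9.5000e-01 -3.1000e-01 -2.8050e+01]
 [-0.0000e+00  3.1000e-01 -9.5000e-01  4.0291e+02]]
```

View pics/w1.png

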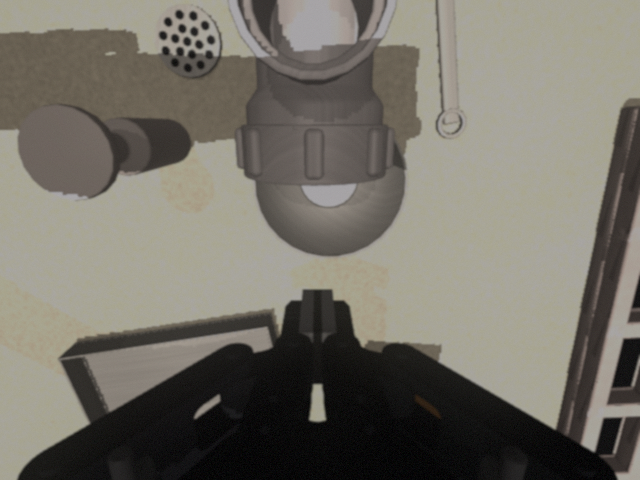

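The wrist view shows the ring (rows 125–185, centre column about 315), the bowl below it, the throat at the top, and the shut fingertips at (317,300). Next I descend in front of the ring and push.

Request:
step_arm --commands '[0,0,4,0,0,0,0,0,0,8,0,0,0,0,1,0,8,0,0,0,0,2,0,8,0,0,0,0,2.6,0,8,0,0,0,0,3.0,0,8,0,0,0,0,3.3,0,8,0,0,0,0,3.6,0,8,0,0,0,0]'

```text
clock: 2.55
eef_pos: [595.9, -74.3, 181.3]
tool_rot: [3.14, 0.0, 1.511]
force: [-0.5, -0.2, 1.2]
width: -0.3
gripper_force: 0.0
```

```bash
python3 -c "
from h import *
st()
Z=np.load('/tmp/w.npz');P=Z['P']
for v in range(120,190,6): print(v,P[v,[250,280,300,315,330,350,375]].round(0).tolist()[3])
m=np.zeros((480,640),bool);m[285:345,280:350]=1;m&=P[...,2]>240
q=P[m];q=q[(q[:,2]<300)];
for a,b in((255,263),(263,270),(270,280),(280,300)):
  k=q[(q[:,2]>a)&(q[:,2]<b)]; print(a,len(k),k.min(0) if len(k) else 0,k.max(0) if len(k) else 0)
"
```

```text
t 2.55 pos [595.9 -74.3 181.3] rot [3.14  0.    1.511] F [-0.5 -0.2  1.2] w -0.3 q [ 0.28  0.63 -0.32  1.71  0.25  0.84 -0.21]
120 [596.0, -26.0, 196.0]
126 [596.0, -30.0, 200.0]
132 [596.0, -33.0, 205.0]
138 [596.0, -36.0, 205.0]
144 [596.0, -39.0, 206.0]
150 [595.0, -42.0, 205.0]
156 [595.0, -45.0, 206.0]
162 [595.0, -49.0, 205.0]
168 [595.0, -52.0, 205.0]
174 [595.0, -55.0, 205.0]
180 [594.0, -60.0, 199.0]
186 [591.0, -97.0, 4.0]
255 0 0 0
263 279 [ 581.30306    -102.46972792  263.35961675] [606.13209888 -96.43743645 269.99267976]
270 769 [ 580.00187557 -102.96594645  270.00493431] [606.8648705  -96.06231521 279.99820092]
280 1680 [ 579.91208573 -102.90027379  280.01599361] [606.01084833 -95.25194991 299.99904119]
```

Request:
step_arm --commands '[0.3,0,0.2,0,0,0,0,0.6,0,0.2,0,0,0,0,0.8,0,0.2,0,0,0,0,1.0,0,0.2,0,0,0,0,1.0,0,0.2,0,0,0,0]'

```text
clock: 3.05
eef_pos: [596.3, -66.6, 178.7]
tool_rot: [3.141, 0.003, 1.509]
force: [-0.9, -5.0, 3.0]
width: -0.1
gripper_force: 2.5
```

Request:
step_arm --commands '[0.2,0,0,0,0,0,0,0.4,0,0,0,0,0,0,0.6,0,0,0,0,0,0,0.6,0,0,0,0,0,0]'

```text
clock: 3.45
eef_pos: [596.5, -62.9, 178.7]
tool_rot: [3.141, 0.005, 1.508]
force: [-0.9, -9.1, 4.5]
width: -0.0
gripper_force: 4.5
```

Request:
step_arm --commands '[0.2,0,0,0,0,0,0,0.4,0,0,0,0,0,0,0.4,0,0,0,0,0,0]'

```text
clock: 3.75
eef_pos: [596.5, -62.9, 178.8]
tool_rot: [3.141, 0.01, 1.506]
force: [-0.7, -16.1, 4.6]
width: -0.1
gripper_force: 7.8
```

Position held at -62.9 while the force rose from 9 to 16 N, so the head is home. I back off and go to view the screw.

Request:
step_arm --commands '[-1.5,0,0,0,0,0,0,-4,0,0,0,0,0,0,-4,0,-4,0,0,0,0,-4,0,-9,0,0,0,0,-2,0,-12,0,0,0,0,3,-0.4,-12,0,0,0,0,8,-0.6,-12,0,0,0,0,12,-0.7,-12,0,0,0,0,13,-0.7,-12,0,0,0,0,13,-0.7,-12,0,0,0,0]'

```text
clock: 4.75
eef_pos: [596.9, 79.0, 298.0]
tool_rot: [-3.141, -0.002, 1.516]
force: [-0.1, -1.6, -0.4]
width: -0.1
gripper_force: 0.0
```

```bash
python3 - <<'E'
from h import *
st()
d=cam('wrist'); save(d,'w2.png'); P=cloud(d); np.savez('/tmp/w',P=P,im=d['image'])
im=d['image']; Zz=P[...,2]
# throat rim
m=(abs(Zz-248)<5); 
for n,mm in (('dark high',(Zz>200)&(Zz<226)&(im.max(-1)<75)),):
    k,l,s,c=cv2.connectedComponentsWithStats(mm.astype(np.uint8))
    for i in range(1,k):
        if s[i,4]>60: q=P[l==i]; print(n,s[i],q.mean(0).round(1),q.min(0).round(0),q.max(0).round(0),cv2.minAreaRect(q[:,:2].astype(np.float32)))
t=cam('top'); Q=cloud(t); sub=np.zeros((480,640),bool); sub[205:270,215:275]=1
q=Q[sub&(abs(Q[...,2]-250)<6)][:,:2].astype(np.float32); print('rim',cv2.minEnclosingCircle(q))
E
```

```text
t 4.75 pos [596.9  79.  298. ] rot [-3.141e+00 -2.000e-03  1.516e+00] F [-0.1 -1.6 -0.4] w -0.1 q [ 0.06  0.51 -0.37  1.56  0.2   1.1  -0.42]
dark high [259 104 179   9 759] [622.2 166.3 218. ] [565. 163. 213.] [673. 170. 225.] ((619.0556640625, 166.97286987304688), (4.094712257385254, 107.58973693847656), 86.80075073242188)
dark high [313 155  25  81 929] [603.3 114.4 213.1] [595.  87. 200.] [612. 140. 221.] ((603.3155517578125, 113.53390502929688), (51.747894287109375, 16.41522789001465), 83.74334716796875)
dark high [287 262  76  36 979] [599.5  56.9 213.5] [573.  42. 200.] [627.  62. 226.] ((599.9771728515625, 52.2285041809082), (18.962923049926758, 53.89557647705078), 87.91754150390625)
dark high [351 306  10  25 152] [621.5  21.8 214.3] [619.  17. 200.] [624.  30. 226.] ((621.9367065429688, 23.143539428710938), (13.175199508666992, 1.3154057264328003), 68.701171875)
rim ((600.5100708007812, 31.571151733398438), 33.044029235839844)
```

View pics/w2.png

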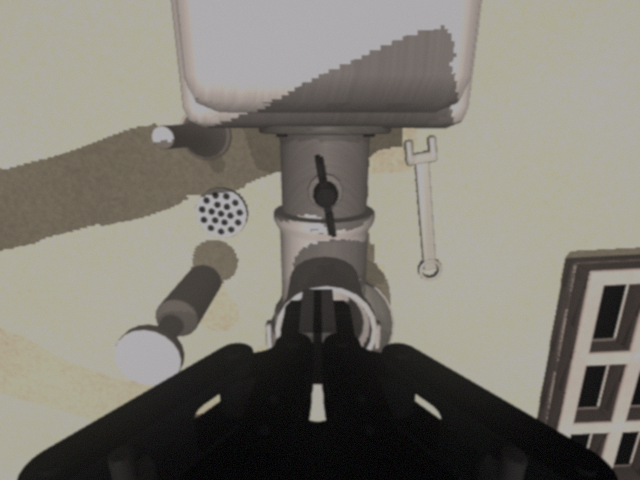

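The wrist view shows the screw at (325,193), with its wings from (319,157) to (333,235). The axis is at about (604,112.5), which agrees with the throat rim (now moved 11 mm) plus 80 mm, and the wing near the throat lies at about 190° in the grinder frame. I'll work out the hover pose and the arc.

```bash
cat >> h.py <<'E'
C=np.array([604,112.5,0])
def pt(a,r,z): a=np.radians(a); return C+r*(np.cos(a)*EX+np.sin(a)*EY)+z*EZ
E
python3 - <<'E'
from h import *
rel(pt(255,26,240),1.522)
p0=np.array([26*np.cos(np.radians(255)),26*np.sin(np.radians(255))])
for a in range(240,30,-15):
    p=26*np.array([np.cos(np.radians(a)),np.sin(np.radians(a))])-p0; print(a,(p[0]/10).round(2),(-p[1]/10).round(2))
E
```

```text
t 4.85 pos [597.4  74.3 297.9] rot [-3.141e+00  1.000e-03  1.510e+00] F [-0.5 -1.2  0.6] w -0.2 q [ 0.06  0.51 -0.37  1.56  0.2   1.1  -0.42]
shift cm [3.22 2.95 5.78] turn z -0.012
240 -0.63 -0.26
225 -1.17 -0.67
210 -1.58 -1.21
195 -1.84 -1.84
180 -1.93 -2.51
165 -1.84 -3.18
150 -1.58 -3.81
135 -1.17 -4.35
120 -0.63 -4.76
105 -0.0 -5.02
90 0.67 -5.11
75 1.35 -5.02
60 1.97 -4.76
45 2.51 -4.35
```

Request:
step_arm --commands '[1.6,1.5,0,0,0,-0.01,0,3.2,3,1,0,0,-0.01,0,3.2,3,4,0,0,-0.01,0,3.2,3,5.8,0,0,-0.01,0,3.2,3,5.8,0,0,-0.01,0,3.2,3,5.8,0,0,-0.01,0]'

```text
clock: 5.45
eef_pos: [629.8, 103.9, 240.5]
tool_rot: [-3.141, 0.001, 1.518]
force: [-0.0, -0.9, 0.6]
width: -0.3
gripper_force: 0.0
```

```bash
python3 - <<'E'
from h import *
rel(pt(255,26,201),1.522)
d=cam('wrist'); save(d,'w3.png')
E
```

```text
t 5.45 pos [629.8 103.9 240.5] rot [-3.141e+00  1.000e-03  1.518e+00] F [-0.  -0.9  0.6] w -0.3 q [ 0.    0.62 -0.35  1.53  0.24  1.03 -0.47]
shift cm [ 0.07 -0.1   3.95] turn z -0.004
```

View pics/w3.png

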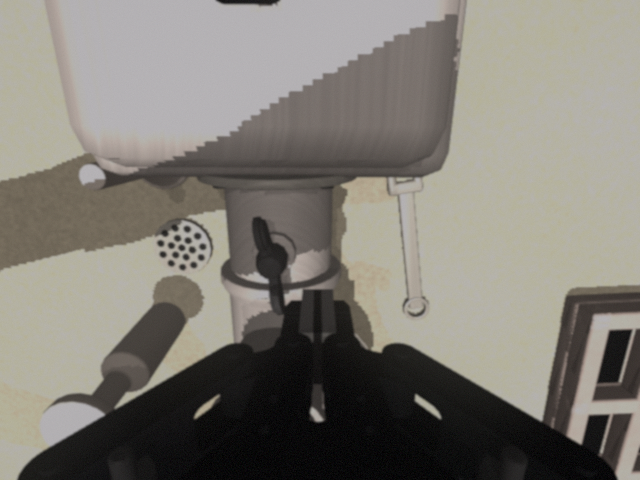

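The fingertips hover at (318,300), on the far side of the wings (270,262), and are clear of them. I descend and make stroke 1.

Request:
step_arm --commands '[0,0,2,0,0,0,0,0,-0.1,3.9,0,0,0,0,0,-0.1,3.9,0,0,0,0,-0.6,-0.35,3.9,0,0,0,0,-1.15,-0.75,3.9,0,0,0,0,-1.55,-1.3,3.9,0,0,0,0,-1.8,-1.9,3.9,0,0,0,0,-1.9,-2.6,3.9,0,0,0,0,-1.8,-3.25,3.9,0,0,0,0]'

```text
clock: 6.4
eef_pos: [595.3, 88.7, 201.6]
tool_rot: [-3.141, 0.001, 1.52]
force: [0.6, -1.0, -0.7]
width: -0.1
gripper_force: 0.6
```

```bash
cat >> h.py <<'E'
def pol():
    s,R=st(); d=s['eef_pos']-C; x,y=d@EX,d@EY; print('grinder xy',round(x,1),round(y,1),'ang',round(np.degrees(np.arctan2(y,x)),1),'r',round(np.hypot(x,y),1))
def wings(n):
    d=cam('wrist'); save(d,n); P=cloud(d); im=d['image']; Z=P[...,2]
    r=np.hypot(P[...,0]-C[0],P[...,1]-C[1]); m=(Z>202)&(Z<224)&(r<32)&(im.max(-1)<75)
    q=P[m][:,:2]; r=r[m]; q=q-C[:2]; q=q[r>11]; X=q@EX[:2];Y=q@EY[:2]; a=np.arctan2(Y,X)
    h,_=np.histogram(np.degrees(a)%360,36,(0,360)); print('hist',h.tolist())
    print('axis deg mod180',np.degrees(np.angle(np.exp(2j*a).mean())/2).round(1))
E
python3 -c "
from h import *
pol(); wings('w4.png')"
```

```text
t 6.4 pos [595.3  88.7 201.6] rot [-3.141e+00  1.000e-03  1.520e+00] F [ 0.6 -1.  -0.7] w -0.1 q [ 0.02  0.61 -0.35  1.68  0.25  0.89 -0.48]
grinder xy -24.2 7.6 ang 162.6 r 25.4
hist [0, 0, 0, 0, 0, 0, 0, 0, 0, 0, 17, 506, 366, 311, 149, 141, 123, 84, 143, 77, 0, 0, 0, 0, 0, 0, 0, 0, 0, 72, 378, 463, 0, 0, 0, 0]
axis deg mod180 -46.5
```

The wing followed to about 120°. I finish stroke 1.

Request:
step_arm --commands '[0.25,-0.65,0,0,0,0,0,0.65,-1.15,0,0,0,0,0,1.2,-1.6,0,0,0,0,0,1.85,-1.85,0,0,0,0,0,2.5,-1.95,0,0,0,0,0,3.2,-1.85,0,0,0,0,0,3.8,-1.6,0,0,0,0,0,4.35,-1.15,0,0,0,0,0]'

```text
clock: 7.25
eef_pos: [586.5, 134.9, 201.2]
tool_rot: [-3.141, -0.001, 1.522]
force: [-1.2, -1.3, 0.7]
width: 0.3
gripper_force: 0.6
```

```bash
python3 -c "
from h import *
pol(); wings('w5.png')"
```

```text
t 7.25 pos [586.5 134.9 201.2] rot [-3.141e+00 -1.000e-03  1.522e+00] F [-1.2 -1.3  0.7] w 0.3 q [-0.05  0.61 -0.35  1.68  0.25  0.89 -0.55]
grinder xy 21.5 18.6 ang 40.8 r 28.4
hist [299, 272, 87, 0, 0, 0, 0, 0, 0, 0, 0, 0, 0, 0, 0, 0, 0, 0, 0, 0, 0, 0, 0, 0, 0, 0, 0, 0, 0, 0, 0, 0, 0, 0, 0, 7]
axis deg mod180 11.4
```

Request:
step_arm --commands '[-0.4,-0.8,0,0,0,0,0,-0.6,-1.0,-3.9,0,0,0,0,-0.6,-1,-3.9,0,0,0,0,-1.8,1.8,-3.9,0,0,0,0,-2.8,4.4,-3.9,0,0,0,0,-2.8,4.4,-3.9,0,0,0,0]'

```text
clock: 7.9
eef_pos: [632.3, 100.0, 240.1]
tool_rot: [3.138, 0.001, 1.516]
force: [-0.4, -0.8, -0.5]
width: 0.1
gripper_force: 0.0
```

```bash
python3 -c "
from h import *
pol(); wings('w6.png')"
```

```text
t 7.9 pos [632.3 100.  240.1] rot [3.138e+00 1.000e-03 1.516e+00] F [-0.4 -0.8 -0.5] w 0.1 q [ 0.01  0.62 -0.35  1.53  0.24  1.03 -0.46]
grinder xy -11.1 -28.9 ang -111.0 r 30.9
hist [264, 55, 0, 0, 0, 0, 0, 0, 0, 0, 0, 0, 0, 0, 0, 0, 2, 72, 158, 115, 0, 0, 0, 0, 0, 0, 0, 0, 0, 0, 0, 0, 0, 0, 0, 165]
axis deg mod180 4.3
```

View pics/w6.png

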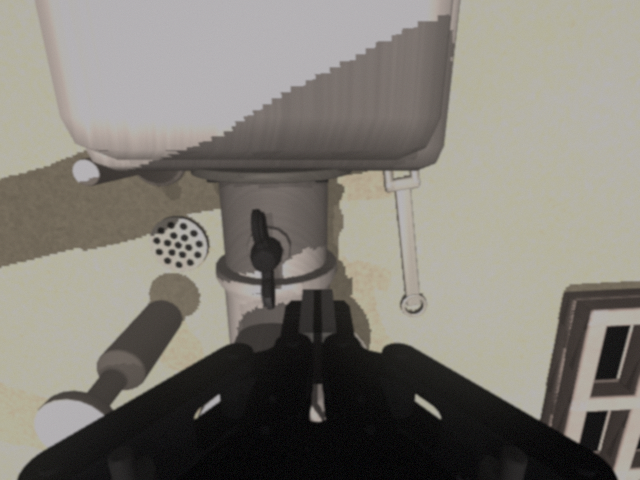

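The wings are now along about 4° (modulo 180), so stroke 1 turned the screw about half a turn. Stroke 2 follows.

Request:
step_arm --commands '[0.3,-0.1,2,0,0,0,0,0.4,-0.4,3.9,0,0,0,0,-0.25,-0.65,3.9,0,0,0,0,-0.75,-1.05,3.9,0,0,0,0,-1.2,-1.6,3.9,0,0,0,0,-1.45,-2.25,3.9,0,0,0,0,-1.5,-2.9,3.9,0,0,0,0,-1.45,-3.6,3.9,0,0,0,0,-1.2,-4.2,3.9,0,0,0,0,-0.75,-4.75,3.9,0,0,0,0]'

```text
clock: 8.95
eef_pos: [580.3, 98.0, 201.2]
tool_rot: [-3.14, 0.001, 1.52]
force: [0.5, -1.0, -0.5]
width: -0.0
gripper_force: 0.6
```

Request:
step_arm --commands '[0.55,-0.4,0,0,0,0,0,1.2,-0.65,0,0,0,0,0,1.85,-0.75,0,0,0,0,0,2.5,-0.65,0,0,0,0,0,3.15,-0.4,0,0,0,0,0,3.7,0,0,0,0,0,0,3.7,0,0,0,0,0,0]'

```text
clock: 9.65
eef_pos: [580.1, 135.2, 200.6]
tool_rot: [-3.134, 0.003, 1.522]
force: [-8.7, -3.2, 5.7]
width: -0.0
gripper_force: 4.8
```

```bash
python3 -c "
from h import *
pol()"
```

```text
t 9.65 pos [580.1 135.2 200.6] rot [-3.134e+00  3.000e-03  1.522e+00] F [-8.7 -3.2  5.7] w -0.0 q [-0.06  0.61 -0.35  1.69  0.25  0.89 -0.56]
grinder xy 21.5 25.0 ang 49.3 r 33.0
```

Request:
step_arm --commands '[-0.4,-1.4,0,0,0,0,0,-0.6,-1.6,-2,0,0,0,0,-0.6,-1.6,-4,0,0,0,0,-1.8,1.2,-4,0,0,0,0,-2.6,4,-4,0,0,0,0,-2.6,4,-4,0,0,0,0]'

```text
clock: 10.25
eef_pos: [626.1, 105.7, 241.3]
tool_rot: [3.137, -0.001, 1.517]
force: [-0.8, -0.4, -0.2]
width: -0.0
gripper_force: 0.0
```

```bash
python3 -c "
from h import *
pol(); wings('w7.png')"
```

```text
t 10.25 pos [626.1 105.7 241.3] rot [ 3.137e+00 -1.000e-03  1.517e+00] F [-0.8 -0.4 -0.2] w -0.0 q [-0.    0.61 -0.35  1.55  0.24  1.02 -0.47]
grinder xy -5.7 -22.4 ang -104.4 r 23.1
hist [0, 207, 267, 52, 0, 0, 0, 0, 0, 0, 0, 0, 0, 0, 0, 0, 0, 0, 1, 41, 74, 126, 0, 0, 0, 0, 0, 0, 0, 0, 0, 0, 0, 0, 0, 0]
axis deg mod180 24.0
```

View pics/w7.png

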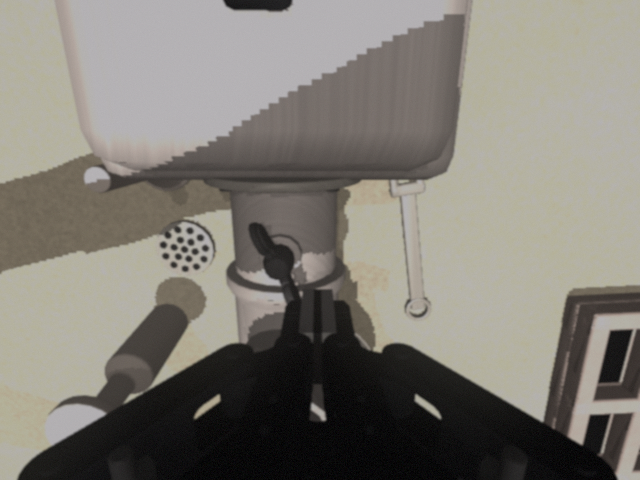

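The wings now sit at about 24°, after about 6 rad in total. The resistance near the end (9 N) suggests the dead stop. I'll verify with another push on the wing near the throat.

Request:
step_arm --commands '[0.8,0.4,0,0,0,0,0,0.8,0.4,2,0,0,0,0,0.8,0.4,4.1,0,0,0,0,0.1,0.3,4.1,0,0,0,0,-0.5,0.1,4.1,0,0,0,0,-0.9,-0.1,4.1,0,0,0,0,-0.9,-0.1,4.1,0,0,0,0]'

```text
clock: 11.0
eef_pos: [625.1, 103.7, 202.6]
tool_rot: [3.13, -0.01, 1.523]
force: [9.9, 7.9, -6.5]
width: -0.1
gripper_force: 6.2
```

```bash
python3 -c "
from h import *
pol()"
```

```text
t 11.0 pos [625.1 103.7 202.6] rot [ 3.13  -0.01   1.523] F [ 9.9  7.9 -6.5] w -0.1 q [ 0.    0.65 -0.35  1.6   0.25  0.92 -0.48]
grinder xy -7.8 -21.5 ang -109.9 r 22.8
```

Blocked again at about 13 N (0.2 N·m, against 0.03 of friction), so this is the dead stop. I come clear.

Request:
step_arm --commands '[1.2,0.8,0,0,0,0,0,1.7,1.0,0,0,0,0,0,1.7,1.0,-3,0,0,0,0,1.7,1,-7,0,0,0,0,1.0,0.5,-12,0,0,0,0,0,0,-15,0,0,0,0,0,0,-15,0,0,0,0,0,0,-15,0,0,0,0]'

```text
clock: 11.8
eef_pos: [620.1, 98.1, 351.4]
tool_rot: [3.14, 0.0, 1.52]
force: [-0.8, 0.2, -0.8]
width: 0.3
gripper_force: 0.0
```

```bash
python3 - <<'E'
from h import *
pol(); wings('w8.png')
t=cam('top'); Q=cloud(t); sub=np.zeros((480,640),bool); sub[205:270,215:275]=1
q=Q[sub&(abs(Q[...,2]-250)<6)][:,:2].astype(np.float32); print('rim',cv2.minEnclosingCircle(q)); save(t,'top9.png')
a=cv2.imread('pics/top0.png').astype(int);b=cv2.imread('pics/top9.png').astype(int)
D=abs(a-b).max(-1)>60
for n,(u,v) in dict(bowl=(305,250),funnel=(205,300),plate=(243,299),pusher=(274,311),spanner=(252,202),carton=(417,213),pan=(409,328)).items(): print(n,D[v-18:v+18,u-18:u+18].sum(),end=' ')
d=cam('wrist'); 
E
```

```text
t 11.8 pos [620.1  98.1 351.4] rot [3.14 0.   1.52] F [-0.8  0.2 -0.8] w 0.3 q [ 0.02  0.52 -0.37  1.4   0.19  1.26 -0.42]
grinder xy -13.6 -16.7 ang -129.2 r 21.6
hist [0, 58, 99, 22, 0, 0, 0, 0, 0, 0, 0, 0, 0, 0, 0, 0, 0, 0, 0, 19, 56, 45, 0, 0, 0, 0, 0, 0, 0, 0, 0, 0, 0, 0, 0, 0]
axis deg mod180 24.6
rim ((601.0299072265625, 31.613054275512695), 33.038124084472656)
bowl 0 funnel 700 plate 100 pusher 0 spanner 5 carton 0 pan 0
```

View pics/w8.png

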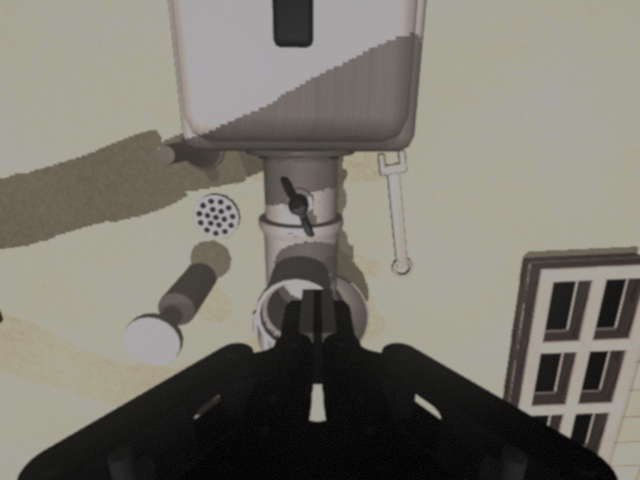

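The wings still read 24.6°, with no movement under the harder push. The throat rim is unmoved, so the head is still home, and the bystanders stand in place; the funnel and plate differences come from the arm covering them in the top view. I hand in.

```bash
python3 -c "
from h import *
print(ctrl.finish_job())"
```

```text
the job is handed in; nothing more can be done
None
```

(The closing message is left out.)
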